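# Lock a filter cartridge into its bayonet head

### The job

Fit the loose white filter cartridge into the round filter head that is screwed to the bench: enter its nose in the steel ring, feel for the two slots with its two pins, push it down against the spring and turn it a quarter turn clockwise (seen from above) to its stop, then let go so that the spring lifts the pins into their notches and it stays locked and upright. Press gently, never force it (40 N is too much), and leave everything else on the bench where it stands.

Things in the scene. Friction and masses are not known exactly. Their poses are not given: they have to be found in the camera images.
- cartridge: Loose filter cartridge, 0.08 to 0.17 kg, 88 mm tall, upright on its grey nose, which is 35 mm dia, z 0 to 33, tapering to 30 mm dia over the lowest 6 mm. Above it a white flange 56 mm dia, z 33 to 38, and a ribbed white body 49 mm dia up to z 62, carrying a grip bar. Origin: centre of the nose's flat underside; z up, x along pins and bar. A half turn about z makes no difference.
- pins (a point): Point on the cartridge's axis 17 mm above its origin, between its two steel pins: 7 mm dia, level, sticking out of the nose along the cartridge's +x and -x, ends 24.5 mm from the axis.
- grip (a point): Middle of the cartridge's grip bar, 75 mm above its origin: 46 mm long (along the cartridge's x, parallel to the pins), 14 mm thick (along y), from 61 to 88 mm above the origin. Pinch it from above, across y.
- filter_head: The filter head, fixed: square aluminium plate 110x110x8 mm with a grey round cup 68 mm dia in its middle and a steel hose barb on the cup at +x and at -x. Origin under the plate's centre, z up. A slotted steel ring lies in the cup's mouth, its top 52 mm above the bench.
- socket (a point): Centre of the ring's top face, axes as the filter head. Ring bore 38 mm dia, with two slots, half a turn apart, 10 mm wide, for the pins. They lie only roughly along the head's +y and -y: the ring is clamped (it does not give) at an unmeasured angle up to 0.40 rad either way from that. Beside the slots the pins rest on the ring, cartridge origin 13.5 mm below this point.
- under_ledge (a point): Point on the socket's axis 31 mm below the ring's top: bring the cartridge's origin about here to turn it. Clockwise from each slot the ring is a ledge 9 mm thick, which the pins clear with the origin 29.5 mm or more below the ring's top; at 33 mm the flange meets the ring. A stop wall ends the turn and also blocks turning the wrong way from the slot.
- locked (a point): Point on the socket's axis 26 mm below the ring's top: the cartridge's origin is here when locked. A quarter turn (90 degrees) clockwise from each slot, just before the stop wall, the ledge has a notch 3.5 mm deep in its underside, with about 0.06 rad of play either way, into which the spring lifts the pin. Released elsewhere under the ledge, the origin stays at 29.5 mm.
- seat (a joint): Spring seat inside the cup, travel in m, 0 = up, grows downward to 0.017. It meets the nose's underside when the cartridge's origin is 17 mm below the ring's top and pushes up with 2.4 N + 800 N/m: about 10 N when locked (0.009), 12 to 15 N while the cartridge is pushed under the ledge (0.0125 to 0.016). It lifts an unlocked cartridge back up to 17 mm.
- carboy_tap: Tall white carboy, fixed, about 250 mm dia and 360 mm high, with a small tap toward the robot, to the right of the filter head: go round it.
- bottle_small: small screw-cap laboratory bottle, 56 dia x 110 mm, bystander, origin under its centre
- weigh_boat: shallow white weighing dish, 63x78x16 mm, bystander, origin under its centre
- timer: small desk timer, 68x64x19 mm, bystander, origin under its centre
- pen: marker pen lying down, 142 mm long, 13 mm thick, bystander, origin under its centre
Not all that is in view belongs to the job. Leave any purple or yellow look-alike of the cartridge alone.

How it is judged:
By the outcome, as a careful person would: the job done as asked, in the order asked, and still so for the second after the job is handed in, with the robot touching nothing.
It also fails if it takes over 72 s, if anything falls off the work surface, if the arm or the gripper's body presses on something with over 40 N, if the wrist force passes 120 N, or if a joint passes its speed limit or range.

### The arm

A 7-joint arm with a two-finger parallel gripper is mounted at the origin on a cart in front of the work surface, level with it; the furniture and walls round the work are solid. World frame = base frame: x ahead of the robot, y to its left, z up, the work surface at z = 0. Lengths are in mm, angles in rad, forces in N, time in s.
With the tool pointing down it reaches from about 400 to 875 mm from the base axis. Payload 4.4 kg.
Tool frame: the origin (TCP) lies midway between the tips of the shut fingers; the grasp point (between the pads) lies ctrl.grip_depth behind it (ctrl.grip_depth is the distance from the TCP to the grasp point, in mm); z points along the fingers, y is the line along which they close (so a half turn about z gives the same grasp; the last joint's range is limited). The gripper opens to 85 mm and grips with 20 to 120 N. Pads are 22 mm wide; open, the fingers measure 114 mm over their backs; the gripper's body (76 mm by 85 mm) begins 54 mm behind the grasp point. The pads swing forward as they close: fully open they stand 13 mm farther back than shut.
Start: joints at [1.169, 0.628, 0.038, 1.517, -0.027, 0.996, -0.02], TCP at [214.219, -613.7, 231.313] pointing down, gripper open.
Joint ranges: [-3.06, 3.06], [-0.37, 2.12], [-1.25, 1.32], [0.18, 2.47], [-1.1, 4.24], [0.23, 1.98], [-2.94, 2.94]. Speed limits (rad/s): [2.57, 2.57, 3.14, 3.14, 3.14, 3.14, 3.14].

### API

Orientations are given as [roll, pitch, yaw] about the fixed x, y, z axes, in that order (R = Rz(yaw) Ry(pitch) Rx(roll)).
In Python, from cell import ctrl gives the robot as it stands.
- The arm moves only by the tool carry_out, never from a script. Its argument "deltas" is one flat list of numbers, 7 for each row, row after row: the turn, a rotation vector about the tool's x, y, z in degrees, then the shift along the tool's x, y, z in m, then the closure, from -1 (fully open) to 1 (shut). In form: [wx, wy, wz, dx, dy, dz, claw, wx, wy, wz, dx, dy, dz, claw, ...]. A call has 1 to 12 rows; each row shifts and turns the commanded pose from where the row before left it, along the tool's axes as they then stand; what a row does not reach is not made up. A row lasts 1/8 s, in which the tool goes at most 62.5 mm and 10.7 degrees, less where a joint would pass 70% of its speed; a pose out of reach is approached as far as the arm can. A call with a gripper value outside its range is refused whole. The fingers move at their own pace and stop on an object; the grip force is fixed at half the most. Time passes only in rows, so rows that do not move let the fingers close. It gives the time, the measured TCP pose, the force, the opening and the grip force at its end, in the units of the state.
- ctrl.read_state(): the state, without advancing time (a new reading comes with each control period).
- ctrl.get_image(name): name is "scene" or "side" or "wrist"; returns the picture (420x560x3 uint8, red, green, blue); there is no depth.
- ctrl.calibration(name): a dict with "mtx" (3x3 intrinsics, pixels), "R" (3x3) and "t" (3): a world point X has camera coordinates R X + t. Camera axes: x right, y down, z forward; pixel columns grow to the right and rows downward; lengths in mm; the calibration is good to about 2 mm. A picture is of the moment at which its call begins: read the wrist's pose just before it. calibration takes no time and is no camera call; for the wrist camera it gives the pose at the moment of the call.
- ctrl.finish_job(): hands the job in; it is judged then, once.
The state is a dict: "clock": time; "qpos": joint angles; "qd": joint speeds; "tau": joint torques, N m; "eef_pos": TCP position; "tool_rot": TCP orientation; "force": force on the tool from outside, world axes, zero at the start; "torque": the same for the moment, N m; "width": finger opening in mm; "gripper_force": force on a finger pad.
Only numpy, scipy, OpenCV 4.12 (cv2) and the standard library are available. Lean on these libraries where they do the work, as an engineer would, in place of code of your own. Each camera call takes 0.05 s, during which the arm holds its last target. There are 200 camera calls.

## Working session

There is one attempt and no reset: what is moved stays moved. The work goes in short steps, Python scripts to look and compute and a tool call to move; the robot and the scene stay as the last step left them, time stands still between calls to the robot, and variables do not carry over. Pictures are saved under pics/ and viewed, at most 12 in all, crops included, and the job is handed in when it is done.

Besides the shell and the picture viewer there is one more tool, called by a JSON object that holds its "op" and its "data", one argument or row to a line. carry_out: Moves the arm, as the interface text tells. Its arguments: {"type":"object","properties":{"deltas":{"type":"array"}},"required":["deltas"]}

```bash
mkdir -p pics; ls; cat > h.py <<'E'
import numpy as np, cv2
from cell import ctrl
def snap(n,f):
    c=ctrl.calibration(n); im=ctrl.get_image(n); cv2.imwrite(f'pics/{f}.png',im[:,:,::-1]); np.savez(f'pics/{f}.npz',**{k:np.array(c[k]) for k in('mtx','R','t')}); return im
def load(f):
    c=np.load(f'pics/{f}.npz'); return cv2.imread(f'pics/{f}.png'),c
def ray(c,u,v):
    d=c['R'].T@np.linalg.inv(c['mtx'])@np.array([u,v,1.]); o=-c['R'].T@c['t'].ravel(); return o,d/np.linalg.norm(d)
def onz(c,u,v,z):
    o,d=ray(c,u,v); return o+d*(z-o[2])/d[2]
def proj(c,X):
    p=c['mtx']@(c['R']@np.array(X,float)+c['t'].ravel()); return p[:2]/p[2]
E
python3 - <<'E'
from h import *
print(ctrl.read_state(), ctrl.grip_depth)
a=[snap(n,n+'0') for n in('scene','side','wrist')]
for n in('scene0','side0','wrist0'):
    c=load(n)[1]; print(n,(-c['R'].T@c['t'].ravel()).round(), c['R'][2].round(2),c['mtx'][0,0])
cv2.imwrite('pics/m.png',cv2.resize(np.vstack([np.hstack(a[:2]),np.hstack([a[2],a[2]*0])])[:,:,::-1],(800,600)))
E
```

```text
pics
{'clock': 0.0, 'qpos': array([ 1.16922474,  0.62933076,  0.03841456,  1.51839026, -0.02701466,
        0.99631997, -0.01998748]), 'qd': array([ 0.00102759,  0.00122491, -0.00152805,  0.00015552,  0.00057373,
        0.00062395,  0.00083744]), 'tau': array([-3.43189686e-04, -5.63392639e+01,  1.22583613e+00, -1.93445313e+01,
        1.08653257e-02,  1.06102740e-02, -1.87758928e-05]), 'eef_pos': array([ 214.0072223 , -613.07738477,  230.39144321]), 'tool_rot': array([-3.13966118e+00, -3.05663794e-06,  3.35797790e-01]), 'force': array([-0.26769345, -0.09501946,  0.64652054]), 'torque': array([-0.01437821,  0.04367489, -0.01726024]), 'gripper_force': 0.0, 'width': 85.4689027789234} 18.700000000000003
scene0 [-461.  762.  805.] [ 0.75 -0.38 -0.54] 495.8819651665246
side0 [  89. 1457.  661.] [ 0.31 -0.86 -0.41] 461.99398085798845
wrist0 [ 284. -589.  373.] [-0.27 -0.09 -0.96] 331.6098695801825
```

View pics/scene0.png

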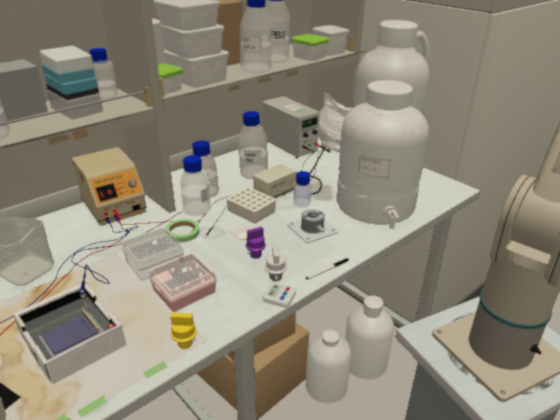

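View pics/side0.png

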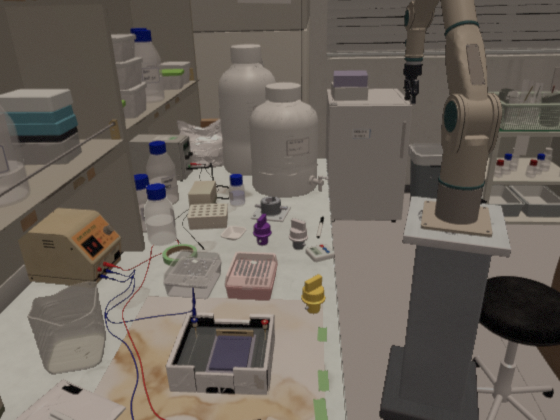

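The scene view shows the white cartridge at about (276,262), the filter head at (313,222), purple and yellow look-alikes at (256,240) and (183,330), the pen at (327,268) and the timer at (280,294). The side view has the cartridge at (298,232) and the head at (270,207).

```bash
python3 - <<'E'
from h import *
s,cs=load('scene0'); d,cd=load('side0')
def tri(p,q):
    P=[c['mtx']@np.hstack([c['R'],c['t'].reshape(3,1)]) for c in(cs,cd)]
    X=cv2.triangulatePoints(P[0],P[1],np.array(p,float),np.array(q,float)).ravel(); return (X[:3]/X[3]).round()
print('cart',tri((276,262),(298,232)),onz(cs,276,262,45).round(),onz(cd,298,232,45).round())
print('head',tri((313,222),(270,207)),onz(cs,313,219,45).round(),onz(cd,270,205,45).round())
print('purple',onz(cs,256,240,45).round(),'boat',onz(cs,244,234,5).round(),'timer',onz(cs,280,294,15).round(),'bottle',onz(cs,303,203,5).round(),'pen',onz(cs,310,275,6).round(),onz(cs,347,262,6).round(),'carboy',onz(cs,378,215,0).round())
A=cv2.resize(s[190:310,220:360],(640,549),interpolation=3)
cv2.imwrite('pics/cs.png',A)
B=cv2.resize(d[175:270,220:345],(640,486),interpolation=3)
cv2.imwrite('pics/cd.png',B)
cv2.imwrite('pics/c.png',np.hstack([cv2.resize(A,(400,343)),cv2.resize(B,(400,343))]))
E
```

```text
cart [432. 322.  48.] [436. 321.  45.] [434. 316.  45.]
head [590. 124.  22.] [572. 136.  45.] [578. 157.  45.]
purple [546. 326.  45.] boat [642. 322.   5.] timer [353. 350.  15.] bottle [723.  84.   5.] pen [394. 244.   6.] [399. 128.   6.] carboy [566. -94.   0.]
```

View pics/c.png

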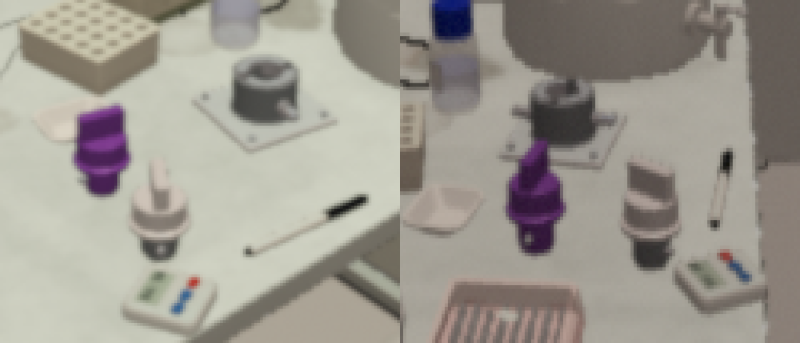

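The crops show the white cartridge upright beside the timer. Its bar is nearly end-on in the scene view, so it runs at a bearing of about -26°. The ring is visible in the cup. I'll retreat radially first, then swing in front of the carboy.

{"op": "carry_out", "data": {
  "deltas": [0,0,0,0,-0.055,-0.025,-1,0,0,0,0,-0.055,-0.025,-1,0,0,0,0,-0.055,-0.025,-1,0,0,0,0,-0.055,-0.025,-1,0,0,-8,0.058,-0.004,0,-1,0,0,-8,0.058,-0.004,0,-1]
}}

```text
clock: 0.9
eef_pos: [245.8, -352.6, 332.2]
tool_rot: [3.139, 0.0, 0.617]
force: [0.3, -0.0, 0.2]
width: 85.3
gripper_force: 0.0
```

```bash
python3 -c "
from h import *
s=ctrl.read_state();print(s['qpos'].round(3),s['eef_pos'].round(),s['tool_rot'].round(3))"
```

```text
[ 0.969  0.189 -0.087  1.942  0.02   1.008 -0.08 ] [ 246. -353.  332.] [3.139 0.    0.617]
```

{"op": "carry_out", "data": {
  "deltas": [0,0,-8,0.058,-0.004,0,-1,0,0,-8,0.058,-0.004,0,-1,0,0,-8,0.058,-0.004,0,-1,0,0,-8,0.058,-0.004,0,-1,0,0,-8,0.058,-0.004,0,-1,0,0,-8,0.058,-0.004,0,-1,0,0,-8,0.058,-0.004,0,-1,0,0,-8,0.058,-0.004,0,-1,0,0,-8,0.058,-0.004,0,-1,0,0,-8,0.058,-0.004,0,-1,0,0,-8,0.04,-0.004,0,-1,0,0,0,0,0,0,-1]
}}

```text
clock: 2.4
eef_pos: [359.4, 202.0, 331.5]
tool_rot: [3.141, -0.001, 2.158]
force: [1.9, -0.7, 0.0]
width: 85.6
gripper_force: 0.0
```

```bash
python3 -c "
from h import *
s=ctrl.read_state();print(s['qpos'].round(3),s['eef_pos'].round(),s['tool_rot'].round(3))
snap('wrist','w1');c=load('w1')[1]
for X in[(433,320,75),(433,320,0),(580,145,52)]:print(proj(c,X))"
```

```text
[ 0.049  0.215 -0.759  1.967  0.172  1.024 -0.201] [359. 202. 332.] [ 3.141e+00 -1.000e-03  2.158e+00]
[387.37888317 126.43156951]
[370.42738945 124.20604691]
[385.2926877  289.80421885]
```

View pics/w1.png

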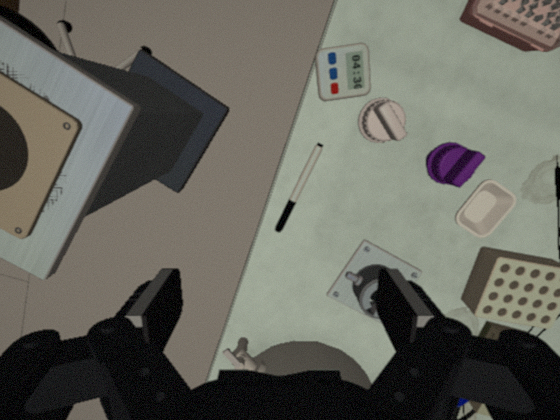

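The wrist view shows the cartridge bar at about (390,120), the pen, the purple look-alike, and the head plate with corners near (367,239), (421,270) and (327,292). The carboy tap is at (240,355).

```bash
python3 - <<'E'
from h import *
im,c=load('w1')
for n,p in dict(c1=(367,239),c2=(421,270),c3=(327,292)).items(): print(n,onz(c,*p,8).round())
print('barb',onz(c,350,276,30).round(),'cup top',onz(c,372,284,52).round(),'purple',onz(c,455,163,80).round(),'tap',onz(c,235,350,60).round(), 'pen',onz(c,320,146,6).round(),onz(c,281,226,6).round(),'carboy',onz(c,290,350,300).round())
print('bar',onz(c,377,103,88).round(),onz(c,404,137,88).round(),'flange c',onz(c,382,120,38).round())
E
```

```text
c1 [530. 184.   8.]
c2 [631. 190.   8.]
c3 [533.  79.   8.]
barb [536. 128.  30.] cup top [558. 142.  52.] purple [525. 331.  80.] tap [452. -55.  60.] pen [391. 257.   6.] [412. 130.   6.] carboy [404. 149. 300.]
bar [404. 331.  88.] [452. 320.  88.] flange c [433. 328.  38.]
```

{"op": "carry_out", "data": {
  "deltas": [0,0,0,0.015,0.032,0.033,-1,0,0,0,0.015,0.032,0.033,-1,0,0,0,0.015,0.032,0.033,-1,0,0,0,0.015,0.032,0.033,-1,0,0,-9,0,0,0,-1,0,0,-9,0,0,0,-1,0,0,-9,0,0,0,-1,0,0,-9,0,0,0,-1,0,0,0,0,0,0,-1,0,0,0,0,0,0,-1]
}}

```text
clock: 3.7
eef_pos: [436.0, 318.8, 199.0]
tool_rot: [-3.141, 0.0, 2.775]
force: [-0.2, -0.1, -0.8]
width: 85.6
gripper_force: 0.0
```

```bash
python3 -c "
from h import *
s=ctrl.read_state();print(s['qpos'].round(3),s['eef_pos'].round(1),s['tool_rot'].round(3))
snap('wrist','w2');c=load('w2')[1]
for X in[(433,320,75),(433,320,0),(580,145,52)]:print(proj(c,X))"
```

```text
[-0.163  0.628 -0.812  1.846  0.568  0.917 -0.036] [436.  318.8 199. ] [-3.141  0.     2.775]
[278.77021756 199.98406552]
[278.94261965 181.77940693]
[175.5404074  375.43942112]
```

View pics/w2.png

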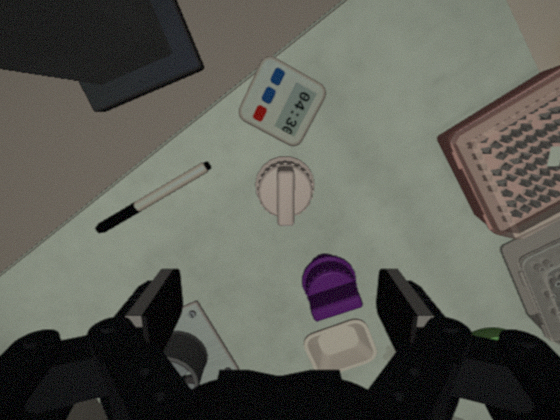

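The cartridge sits at about (285,190). Its bar top runs from (286,166) to (287,224), almost along the tool x axis.

```bash
python3 - <<'E'
from h import *
im,c=load('w2')
g=cv2.cvtColor(im,6)[150:235,245:325]; print(im[195,287],im[195,270],im[180,330])
# bar top face = brightest part in the region
hsv=cv2.cvtColor(im,cv2.COLOR_BGR2HSV)
cr=im[150:235,245:325].astype(int); 
m=(cr[:,:,2]-cr[:,:,1]>3).astype(np.uint8)  # warm white vs greenish bench
n,l,st,ce=cv2.connectedComponentsWithStats(m); k=1+st[1:,4].argmax(); print(st[k],ce[k]+[245,150])
cv2.imwrite('pics/w2c.png',np.hstack([cv2.resize(cr.astype(np.uint8),(400,425),interpolation=3),cv2.resize(np.dstack([(l==k)*255]*3).astype(np.uint8),(400,425),interpolation=0)]))
E
```

```text
[131 140 151] [132 141 151] [126 139 128]
[  10    7   59   69 2890] [284.56055363 188.12249135]
```

View pics/w2c.png

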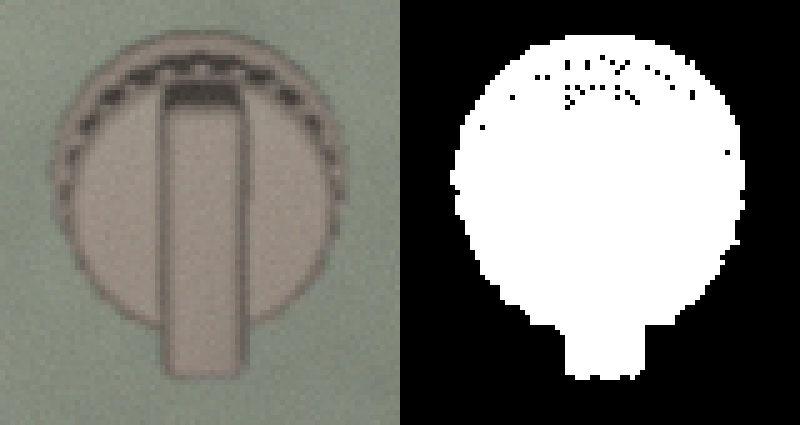

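The crop shows the bar's top face with its centreline from (285.4,171) to (285.9,225). The body's top disc spans columns 259 to 312.

```bash
python3 - <<'E'
from h import *
im,c=load('w2')
a=onz(c,285.4,171,88);b=onz(c,285.9,225,88);print(a,b,np.linalg.norm(a-b),(a+b)/2, np.arctan2(*(a-b)[1::-1]))
print('width',np.linalg.norm(onz(c,277.4,200,88)-onz(c,293.6,200,88)))
l=onz(c,259,191,62);r=onz(c,312,191,62);print('body',(l+r)/2,np.linalg.norm(l-r))
s,cs=load('scene0'); d,cd=load('side0')
mid=(a+b)/2
for cc in (cs,cd): print(proj(cc,mid))
E
```

```text
[410.16841158 334.28569588  88.        ] [451.3571015  319.13162663  88.        ] 43.88797093253319 [430.76275654 326.70866126  88.        ] 2.7890450808328078
width 12.779790461182298
body [430.77789801 327.04165962  62.        ] 45.73470269522914
[274.68758611 249.78723015]
[297.91157039 220.35983881]
```

{"op": "carry_out", "data": {
  "deltas": [0,0,-0.8,0.0077,0.0055,0.02,-1,0,0,0,0,0,0.04,-1,0,0,0,0,0,0.04,-1,0,0,0,0,0,0.034,-1,0,0,0,0,0,0,-1,0,0,0,0,0,0,1,0,0,0,0,0,0,1,0,0,0,0,0,0,1,0,0,0,0,0,0,1,0,0,0,0,0,0,1,0,0,0,0,0,0,1]
}}

```text
clock: 5.12
eef_pos: [430.5, 327.8, 66.0]
tool_rot: [3.141, 0.001, 2.793]
force: [-0.7, -1.0, 6.7]
width: 12.6
gripper_force: 58.8
```

```bash
python3 -c "
from h import *
s=ctrl.read_state();print(s['qpos'].round(3),s['eef_pos'].round(1),s['tool_rot'].round(3),s['width'],s['gripper_force'],s['force'],s['torque'])"
```

```text
[-0.293  0.804 -0.645  1.944  0.783  0.662 -0.217] [430.5 327.8  66. ] [3.141e+00 1.000e-03 2.793e+00] 12.620157694391308 58.84148418903351 [-0.70749501 -1.04088788  6.68639371] [-0.18446372  0.09295076 -0.04971209]
```

{"op": "carry_out", "data": {
  "deltas": [0,0,0,0,0,-0.015,1,0,0,0,0,0,-0.045,1,0,0,0,0,0,-0.045,1,0,0,0,-0.037,-0.029,0,1,0,0,0,-0.037,-0.029,0,1,0,0,0,-0.037,-0.029,0,1,0,0,0,-0.037,-0.029,0,1,0,0,0,-0.037,-0.029,0,1,0,0,0,-0.037,-0.029,0,1,0,0,10,0,0,0,1,0,0,10,0,0,0,1,0,0,10,0,0,0,1]
}}

```text
clock: 6.62
eef_pos: [579.2, 88.1, 170.8]
tool_rot: [3.141, -0.001, 2.264]
force: [-0.2, -0.8, -1.5]
width: 12.5
gripper_force: 58.8
```

{"op": "carry_out", "data": {
  "deltas": [0,0,10,0,0,0,1,0,0,10,0,0,0,1,0,0,10,0,0,0,1,0,0,10,0,0,0,1,0,0,0,0,0,0,1,0,0,0,0,0,0,1]
}}

```text
clock: 7.38
eef_pos: [579.3, 88.5, 170.6]
tool_rot: [3.142, -0.0, 1.575]
force: [-0.1, 0.4, -1.4]
width: 12.9
gripper_force: 58.8
```

```bash
python3 -c "
from h import *
s=ctrl.read_state();print(s['qpos'].round(3),s['eef_pos'].round(1),s['tool_rot'].round(3),s['width'],s['gripper_force'],s['force'],s['torque'])
snap('wrist','w3');c=load('w3')[1]
print(proj(c,(582,135,52)))"
```

```text
[ 0.102  0.648 -0.479  1.755  0.385  0.833 -0.552] [579.3  88.5 170.6] [ 3.142 -0.     1.575] 12.935346507910806 58.81693482398987 [-0.11418282  0.38711048 -1.39297824] [ 0.04812037 -0.00797365  0.01661115]
[282.4330828  148.48531786]
```

View pics/w3.png

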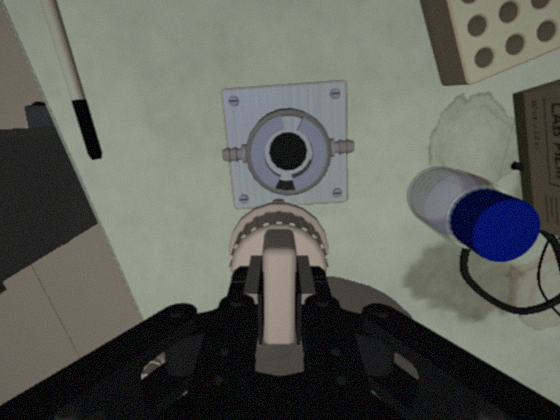

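The head is in full view: ring centre near (289,151), with the slots at about (293,123) and (285,184). The held cartridge is below it. I'll zoom in on the ring.

```bash
python3 - <<'E'
from h import *
im,c=load('w3')
cr=im[100:205,235:345]; cv2.imwrite('pics/w3c.png',cv2.resize(cr,(629,600),interpolation=3))
E
```

```text
(no output)
```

View pics/w3c.png

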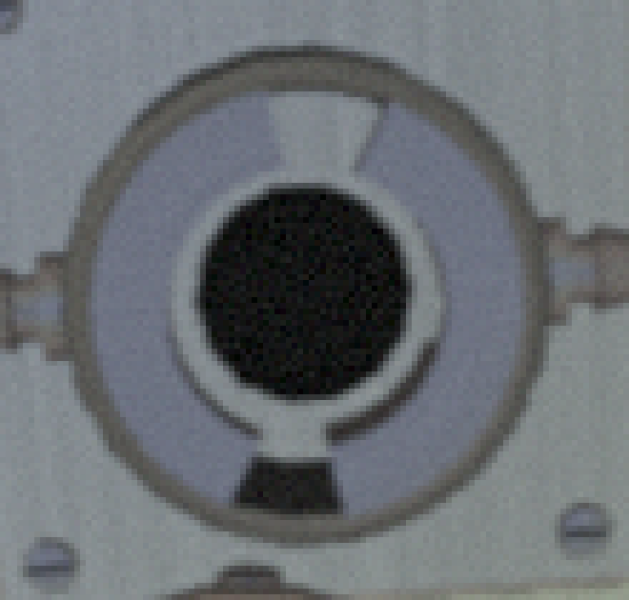

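The slot axis runs from crop (287,511) to (329,97), and the ring centre is near crop (308,300). Next I'll cast these onto z=52.

```bash
python3 - <<'E'
from h import *
im,c=load('w3')
P=lambda x,y,z=52: onz(c,235+x/5.718,100+y/5.714,z)
for n,p,q in[('outer slot',(287,511),(329,97)),('inner',(293,430),(320,172)),('ringLR',(90,300),(530,300)),('boreLR',(170,300),(443,300)),('cupLR',(68,295),(548,295)),('cupTB',(308,545),(308,45)),('ringTB',(308,516),(308,88))]:
    a,b=P(*p),P(*q); print(n,((a+b)/2).round(1),np.linalg.norm(a-b).round(1),np.degrees(np.arctan2(*(b-a)[1::-1])).round(2))
print('plate',[onz(c,u,v,8).round(1)[:2] for u,v in((222,89),(346,80),(349,204),(234,207))])
# held cartridge bar top: ends
for v in(232,344): print(onz(c,280,v,88-66+170.6).round(1))
for v in(232,344): 
  for du in (-14,14): pass
s=ctrl.read_state();print(s['eef_pos'],s['tool_rot'])
E
```

```text
outer slot [587.  130.5  52. ] 56.3 84.84
inner [586.8 131.4  52. ] 35.1 84.65
ringLR [587.3 131.9  52. ] 60.0 0.2
boreLR [586.8 131.9  52. ] 37.2 0.2
cupLR [587.  132.6  52. ] 65.4 0.2
cupTB [587.  131.3  52. ] 67.6 90.69
ringTB [587.  130.7  52. ] 58.0 90.69
plate [array([529.9, 181. ]), array([636.5, 188.6]), array([646.2,  78.4]), array([536.5,  75. ])]
[579.9 117.9 192.6]
[580.1  66.6 192.6]
[579.29941303  88.35906742 170.47326111] [-3.14148043e+00 -2.89915126e-04  1.57389973e+00]
```

```bash
python3 - <<'E'
from h import *
im,c=load('w3')
cr=im[195:275,220:340]; cv2.imwrite('pics/w3d.png',cv2.resize(cr,(780,520),interpolation=3))
for z in(38,33): print(onz(c,279,204,z-66+170.6))
E
```

```text
[579.48518362 115.27439448 142.6       ]
[579.48516683 113.89452893 137.6       ]
```

View pics/w3d.png

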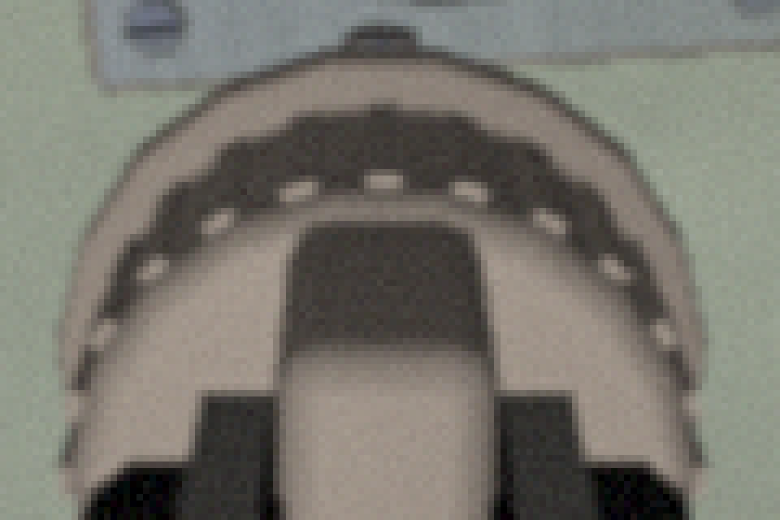

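The held cartridge shows its flange apex at (279,204.5), its body-top apex at (279,225.5) and its bar's top end edge at (279,249).

```bash
python3 - <<'E'
from h import *
im,c=load('w3'); Z=170.6-66
print('flange',onz(c,278.9,204.5,Z+38)-[0,28,0],'body',onz(c,279,225.5,Z+62)-[0,24.5,0],'bar',onz(c,279.3,248.8,Z+88)-[0,23,0],'pin',onz(c,278.5,198.5,Z+20)-[0,24.5,0])
E
```

```text
flange [579.43286931  86.99807548 142.6       ] body [579.520463    87.00186614 166.6       ] bar [579.6644814  87.8742087 192.6      ] pin [579.18099113  89.1463585  124.6       ]
```

{"op": "carry_out", "data": {
  "deltas": [0,0,0,0.022,0.0038,0,1,0,0,0,0.0218,0.0038,0,1,0,0,5.5,0,0,0,1,0,0,0,0,0,0.024,1,0,0,0,0,0,0.024,1,0,0,0,0,0,0,1,0,0,0,0,0,0,1]
}}

```text
clock: 8.3
eef_pos: [587.5, 132.4, 123.0]
tool_rot: [3.141, -0.001, 1.476]
force: [0.7, -1.0, -1.4]
width: 12.7
gripper_force: 58.7
```

{"op": "carry_out", "data": {
  "deltas": [0,0,0,0,0,0.004,1,0,0,0,0,0,0.004,1,0,0,0,0,0,0.004,1,0,0,0,0,0,0,1]
}}

```text
clock: 8.8
eef_pos: [586.7, 132.0, 110.0]
tool_rot: [-3.141, 0.0, 1.476]
force: [0.2, -1.0, -1.2]
width: 12.7
gripper_force: 58.8
```

```bash
python3 -c "
from h import *
s=ctrl.read_state();print(s['qpos'].round(3),s['eef_pos'].round(1),s['tool_rot'].round(3),s['width'],s['gripper_force'],s['force'],s['torque'])"
```

```text
[-0.018  0.74  -0.406  1.757  0.41   0.73  -0.734] [586.7 132.  110. ] [-3.141  0.     1.476] 12.690960060885205 58.75618815422058 [ 0.18371853 -1.00303007 -1.24779867] [-0.01945509  0.04318657 -0.03587788]
```

{"op": "carry_out", "data": {
  "deltas": [0,0,0,0,0,0.002,1,0,0,0,0,0,0.002,1,0,0,0,0,0,0.0015,1,0,0,0,0,0,0.0015,1,0,0,0,0,0,0,1,0,0,0,0,0,0,1]
}}

```text
clock: 9.55
eef_pos: [587.0, 132.1, 103.4]
tool_rot: [3.141, -0.0, 1.475]
force: [-0.1, 0.0, -1.1]
width: 12.6
gripper_force: 58.8
```

{"op": "carry_out", "data": {
  "deltas": [0,0,0,0,0,0.0015,1,0,0,0,0,0,0.0015,1,0,0,0,0,0,0,1,0,0,0,0,0,0,1]
}}

```text
clock: 10.05
eef_pos: [587.1, 132.1, 100.6]
tool_rot: [3.141, -0.0, 1.475]
force: [-0.3, -0.1, 1.4]
width: 12.5
gripper_force: 59.2
```

{"op": "carry_out", "data": {
  "deltas": [0,0,0,0,0,0.002,1,0,0,0,0,0,0.002,1,0,0,0,0,0,0.002,1,0,0,0,0,0,0.002,1,0,0,0,0,0,0,1]
}}

```text
clock: 10.68
eef_pos: [587.1, 132.2, 92.8]
tool_rot: [3.141, -0.0, 1.475]
force: [-2.9, -0.4, 6.7]
width: 12.8
gripper_force: 60.0
```

{"op": "carry_out", "data": {
  "deltas": [0,0,0,0,0,0.002,1,0,0,0,0,0,0.002,1,0,0,0,0,0,0.002,1,0,0,0,0,0,0,1,0,0,0,0,0,0,1]
}}

```text
clock: 11.3
eef_pos: [587.2, 132.2, 87.4]
tool_rot: [3.141, 0.0, 1.475]
force: [-2.8, -1.3, 11.2]
width: 12.2
gripper_force: 60.7
```

{"op": "carry_out", "data": {
  "deltas": [0,0,0,0,-0.0003,0.001,1,0,0,0,0,0,0,1,0,0,5,0,0.0001,0,1,0,0,5,0,0.0001,0,1,0,0,5,0,0.0001,0,1,0,0,0,0,0,0,1]
}}

```text
clock: 12.05
eef_pos: [588.2, 132.5, 86.9]
tool_rot: [3.139, -0.001, 1.213]
force: [-1.5, -1.1, 12.2]
width: 12.9
gripper_force: 60.7
```

```bash
python3 -c "
from h import *
s=ctrl.read_state();print(s['qpos'].round(3),s['eef_pos'].round(1),s['tool_rot'].round(3),s['force'],s['torque'])"
```

```text
[-0.073  0.762 -0.316  1.77   0.356  0.663 -0.948] [588.2 132.5  86.9] [ 3.139e+00 -1.000e-03  1.213e+00] [-1.53807136 -1.08994023 12.2429354 ] [-0.14402074  0.32742787 -0.07333975]
```

{"op": "carry_out", "data": {
  "deltas": [0,0,8,0,0.00014,0,1,0,0,8,0,0.00014,0,1,0,0,8,0,0.00014,0,1,0,0,8,0,0.00014,0,1,0,0,8,0,0.00014,0,1,0,0,8,0,0.00014,0,1,0,0,8,0,0.00014,0,1,0,0,8,0,0.00014,0,1,0,0,5,0,0.0001,0,1,0,0,0,0,0,0,1]
}}

```text
clock: 13.3
eef_pos: [588.8, 131.1, 86.8]
tool_rot: [3.141, -0.003, 0.009]
force: [-2.6, -1.4, 11.7]
width: 12.7
gripper_force: 60.7
```

```bash
python3 -c "
from h import *
s=ctrl.read_state();print(s['qpos'].round(3),s['eef_pos'].round(1),s['tool_rot'].round(3),s['force'],s['torque'],(1.475-s['tool_rot'][2])*57.3)"
```

```text
[-0.274  0.745  0.013  1.775 -0.014  0.619 -1.815] [588.8 131.1  86.8] [ 3.141e+00 -3.000e-03  9.000e-03] [-2.6028997  -1.37033328 11.74981291] [-0.35575247  0.47825033 -0.03292238] 84.02251911094899
```

{"op": "carry_out", "data": {
  "deltas": [0,0,2,0,0,0,1,0,0,2,0,0,0,1,0,0,2,0,0,0,1,0,0,1.5,0,0,0,1,0,0,0,0,0,0,1,0,0,0,0,0,0,1]
}}

```text
clock: 14.05
eef_pos: [588.8, 130.9, 86.8]
tool_rot: [-3.141, -0.002, -0.121]
force: [-1.1, -1.1, 11.5]
width: 13.0
gripper_force: 60.7
```

```bash
python3 -c "
from h import *
s=ctrl.read_state();print(s['eef_pos'].round(1),s['tool_rot'].round(3),s['force'],s['torque'],(1.475-s['tool_rot'][2])*57.3)"
```

```text
[588.8 130.9  86.8] [-3.141e+00 -2.000e-03 -1.210e-01] [-1.11055386 -1.08863062 11.52258582] [-0.35125277  0.4798519   0.05846047] 91.46900499486729
```

{"op": "carry_out", "data": {
  "deltas": [0,0,1.5,0,0,0,1,0,0,1.5,0,0,0,1,0,0,0,0,0,0,1,0,0,0,0,0,0,1]
}}

```text
clock: 14.55
eef_pos: [588.6, 130.3, 86.8]
tool_rot: [3.141, -0.002, -0.174]
force: [-2.6, -1.9, 12.9]
width: 12.5
gripper_force: 60.8
```

```bash
python3 -c "
from h import *
s=ctrl.read_state();print(s['eef_pos'].round(1),s['tool_rot'].round(3),s['force'],s['torque'],(1.475-s['tool_rot'][2])*57.3)"
```

```text
[588.6 130.3  86.8] [ 3.141e+00 -2.000e-03 -1.740e-01] [-2.59688065 -1.90734012 12.86215542] [-0.58150781  0.56949438  0.11075238] 94.46487247892858
```

{"op": "carry_out", "data": {
  "deltas": [0,0,1.5,0,0,0,1,0,0,0,0,0,0,1,0,0,0,0,0,0,1]
}}

```text
clock: 14.92
eef_pos: [588.5, 130.0, 86.8]
tool_rot: [3.141, -0.002, -0.199]
force: [-2.2, -2.5, 12.9]
width: 12.6
gripper_force: 60.8
```

```bash
python3 -c "
from h import *
s=ctrl.read_state();print(s['eef_pos'].round(1),s['tool_rot'].round(3),s['force'],s['torque'],(1.475-s['tool_rot'][2])*57.3)"
```

```text
[588.5 130.   86.8] [ 3.141e+00 -2.000e-03 -1.990e-01] [-2.20740128 -2.52459418 12.88703556] [-0.73472482  0.53830434  0.38118699] 95.93065129232468
```

{"op": "carry_out", "data": {
  "deltas": [0,0,-3,0,0,0,1,0,0,0,0,0,-0.0015,1,0,0,0,0,0,-0.0015,1,0,0,0,0,0,0,1,0,0,0,0,0,0,1]
}}

```text
clock: 15.55
eef_pos: [588.6, 130.2, 89.5]
tool_rot: [3.141, -0.002, -0.148]
force: [-0.7, -1.5, 11.1]
width: 13.0
gripper_force: 60.4
```

```bash
python3 -c "
from h import *
s=ctrl.read_state();print(s['eef_pos'].round(1),s['tool_rot'].round(3),s['force'],s['torque'],(1.475-s['tool_rot'][2])*57.3)"
```

```text
[588.6 130.2  89.5] [ 3.141e+00 -2.000e-03 -1.480e-01] [-0.69231963 -1.48217218 11.14598723] [-0.626769    0.38208135  0.01041011] 92.99403037376132
```

{"op": "carry_out", "data": {
  "deltas": [0,0,0,0,0,-0.001,1,0,0,0,0,0,-0.001,1,0,0,0,0,0,0,1,0,0,0,0,0,0,1]
}}

```text
clock: 16.05
eef_pos: [588.6, 130.3, 91.3]
tool_rot: [3.141, -0.002, -0.148]
force: [-1.3, -2.7, 8.5]
width: 13.1
gripper_force: 60.2
```

{"op": "carry_out", "data": {
  "deltas": [0,0,0,0,0,-0.0007,1,0,0,0,0,0,0,1,0,0,0,0,0,0,-0.2,0,0,0,0,0,0,-0.2,0,0,0,0,0,0,-0.2,0,0,0,0,0,0,-0.2]
}}

```text
clock: 16.8
eef_pos: [587.6, 131.2, 90.8]
tool_rot: [3.142, 0.0, -0.148]
force: [0.5, -0.0, 0.2]
width: 51.0
gripper_force: 0.0
```

{"op": "carry_out", "data": {
  "deltas": [0,0,0,0,0,-0.02,-0.2,0,0,0,0,0,-0.04,-0.2,0,0,0,0,0,-0.04,-0.2,0,0,0,-0.05,0,0,-0.2,0,0,0,0,0,0,-0.2,0,0,0,0,0,0,-0.2]
}}

```text
clock: 17.55
eef_pos: [538.7, 138.7, 191.2]
tool_rot: [-3.141, -0.001, -0.147]
force: [0.2, 0.0, 0.4]
width: 51.1
gripper_force: 0.0
```

```bash
python3 - <<'E'
from h import *
s=ctrl.read_state();print(s['eef_pos'].round(1),s['tool_rot'].round(3),s['force'],s['width'])
im=snap('wrist','w5')[:,:,::-1]; c=load('w5')[1]; snap('side','s5');snap('scene','c5')
d,cd=load('s5'); e,ce=load('c5')
for X in[(587,131,26),(587,131,114)]:print(proj(c,X),proj(cd,X),proj(ce,X))
u,v=map(int,proj(cd,(587,131,60))); a=cv2.resize(d[v-45:v+45,u-30:u+30],(266,400),interpolation=3)
cv2.imwrite('pics/v5.png',np.hstack([cv2.resize(im,(533,400)),a]))
E
```

```text
[538.7 138.7 191.2] [-3.141e+00 -1.000e-03 -1.470e-01] [0.23107428 0.04895554 0.37434078] 51.059376693641426
[279.94640087 140.41793923] [270.20175514 206.80520024] [311.57720983 221.64860158]
[280.36673284 151.4096611 ] [269.44086232 182.34425397] [312.90532866 195.39604815]
```

View pics/v5.png

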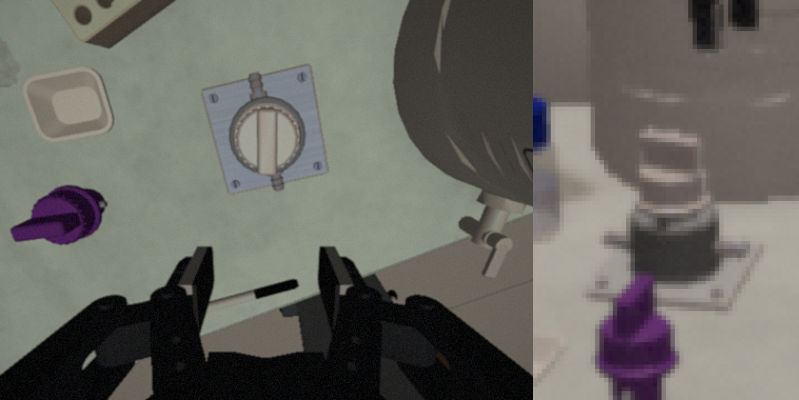

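The cartridge stands upright in the head with its bar from about (278,118) to (283,181) in full pixels. The side view shows it seated, and the bystanders haven't moved. I'll check the bar angle and height numerically.

```bash
python3 - <<'E'
from h import *
im,c=load('w5')
cr=im[105:190,235:325]
hsv=cv2.cvtColor(cr,cv2.COLOR_BGR2HSV); 
m=((cr[:,:,2].astype(int)-cr[:,:,0])>8).astype(np.uint8)
n,l,st,ce=cv2.connectedComponentsWithStats(m);k=1+st[1:,4].argmax();print(st[k],ce[k]+[235,105])
cv2.imwrite('pics/w5c.png',cv2.resize(cr,(635,600),interpolation=3))
E
```

```text
[  10    3   71   77 3803] [279.98737839 143.44096766]
```

View pics/w5c.png

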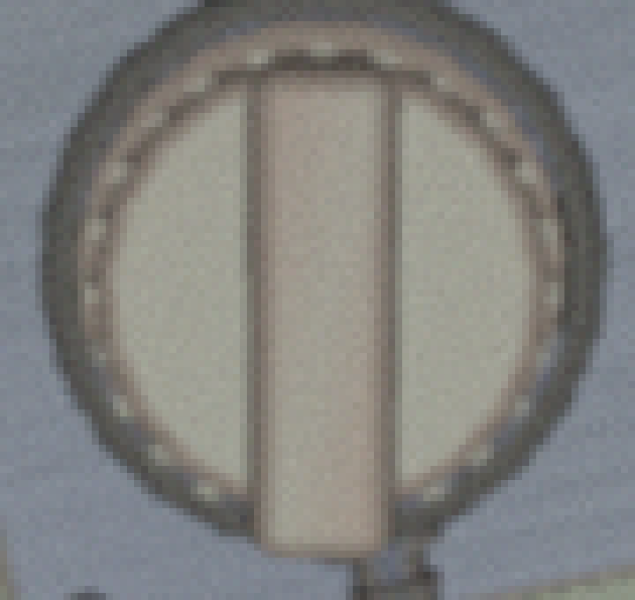

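```bash
python3 - <<'E'
from h import *
im,c=load('w5')
for z in(110.5,114,123):
    a=onz(c,235+322/7.06,105+76/7.06,z);b=onz(c,235+322/7.06,105+552/7.06,z);l=onz(c,235+258/7.06,140,z);r=onz(c,235+392/7.06,140,z)
    print(z,np.linalg.norm(a-b),np.linalg.norm(l-r),(a+b)/2)
E
```

```text
110.5 44.3329009238254 12.514012849561672 [587.20959934 130.79072007 110.5       ]
114 43.63706109839126 12.31759555370999 [587.59183415 130.75219683 114.        ]
123 41.84775869013221 11.812522507234217 [588.57472365 130.65313706 123.        ]
```

```bash
python3 -c "
from h import *
print(ctrl.finish_job())"
```

```text
the job is handed in; nothing more can be done
None
```

I fitted the cartridge into the filter head, pushed it down, turned it clockwise to its stop and let go, then handed the job in. On release it stayed upright; the force while lifting put it at about 26 mm, the locked depth, and the camera height fits that. Forces I read stayed around 13 N and the job took about 18 s; the bystanders looked unmoved in the pictures, though I did not measure them.

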